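Unlock the vial carrier and lift it off the shaker

ROBOT

A 7-joint arm with a two-finger parallel gripper is mounted at the origin on a cart in front of the work surface, level with it; the furniture and walls round the work are solid. World frame = base frame: x ahead of the robot, y to its left, z up, the work surface at z = 0. Lengths are in m, angles in rad, forces in N, time in s.
With the tool pointing down it reaches from about 0.35 to 0.9 m from the base axis. Payload 8.1 kg.
Tool frame: the origin (TCP) lies between the finger pads; the fingertips stand 22 mm ahead of it and the grasp point (between the pads) lies 3 mm ahead of it (arm.tip_reach is the distance from the TCP to the fingertips, in m); z points along the fingers, y is the line along which they close (so a half turn about z gives the same grasp; the last joint's range is limited). The gripper opens to 92 mm and grips with 3 to 60 N. Pads are 19 mm wide; open, the fingers measure 130 mm over their backs; the gripper's body (75 mm by 190 mm) begins 47 mm behind the grasp point.
Start: joints at [-1.221, 0.434, 0.025, 1.573, -0.012, 1.134, -0.075], TCP at [0.273, 0.562, 0.249] pointing down, gripper open.
Joint ranges: [-2.62, 2.62], [-0.44, 2.09], [-1.27, 1.32], [0.08, 2.57], [-1.32, 4.46], [0.12, 2], [-2.74, 2.74]. Speed limits (rad/s): [2.22, 2.22, 3.01, 3.01, 3.14, 3.14, 3.14].

INTERFACE

Orientations are given as a rotation vector (axis times angle).
In Python, from cell import telemetry, vision, job, arm gives the robot as it stands. The module is installed in compiled form; this text tells all that it offers.
- The arm moves only by the shell command python3 -m creep 'ROWS' [FORCE]. ROWS is text: rows parted by semicolons, each of 7 numbers parted by spaces: the finger opening in cm, from 0 to 9.18, then the shift along the tool's x, y, z in cm, then the turn, a rotation vector about the tool's x, y, z in degrees. A call has 1 to 5 rows; each row is the pose to reach, as a shift and turn from the pose commanded when the call began, along the tool's axes at that moment; what a row does not reach only later rows make up. A row lasts 1/8 s, in which the tool goes at most 62.5 mm and 10.7 degrees, less where a joint would pass 70% of its speed; a pose out of reach is approached as far as the arm can. A call with a gripper value outside its range is refused whole. The fingers move at their own pace and stop on an object; FORCE is the grip in N (left out, the last holds). Time passes only in rows, so rows that repeat a pose let the fingers close. It gives the time, the measured TCP pose, the force, the opening and the grip force at its end, in the units of the state.
- telemetry.observe(): the state, without advancing time (a new reading comes with each control period).
- vision.get_image(name): name is "scene" or "top" or "wrist"; returns the picture (400x640x3 uint8, red, green, blue); there is no depth.
- vision.camera_info(name): a dict with "fov_y" (degrees; the focal length in pixels is half the picture's height over the tangent of half this angle, whatever the lens; pixels are square), "cx", "cy" (the principal point, pixels), "dist_coeffs" ([k1, k2, p1, p2, k3] as OpenCV has them; the pictures are not rectified), "extrinsics" (4x4, takes a point from camera to world coordinates). Camera axes: x right, y down, z forward; pixel columns grow to the right and rows downward; lengths in m; the calibration is good to about 2 mm. A picture is of the moment at which its call begins: read the wrist's pose just before it. camera_info takes no time and is no camera call; for the wrist camera it gives the pose at the moment of the call.
- job.sign_off(): hands the job in; it is judged then, once.
The state is a dict: "clock": time; "joints": joint angles; "dq": joint speeds; "joint_efforts": joint torques, N m; "position": TCP position; "ee_rot": TCP orientation; "force": force on the tool from outside, world axes, zero at the start; "ft_torque": the same for the moment, N m; "width": opening from 0.0 (shut) to 1.0 (fully open); "gripper_force": force on a finger pad.
Only numpy, scipy, OpenCV 4.12 (cv2) and the standard library are available. Lean on these libraries where they do the work, as an engineer would, in place of code of your own. Each camera call takes 0.05 s, during which the arm holds its last target. There are 200 camera calls.

TASK

The shaking run is over and the carrier with its vial rack is to come off the bench shaker. Draw the red-handled locking pin straight out of the front of the platform and lay it in the open notch of the yellow bracket on the platform's left side, letting go of it there. Then lift the carrier by its black handle straight up, level all the way so that the rack stays seated, until its underside is about 10 cm above the platform, and finish while still holding it there above the shaker, steady and level, with nothing else carrying it; disturb nothing else on the bench.

Things in the scene. Friction and masses are not known exactly. Their poses are not given: they have to be found in the camera images.
- shaker: White bench shaker, fixed. Aluminium platform 100 mm (x) by 200 mm (y), top 80 mm above the worktop; console at its right end (y -176 to -100 mm, 82 mm high). Origin on the worktop under the platform's centre, z up, -x its front (towards the robot), +y its left; turned up to 0.25 rad. A well in its middle (22 x 44 mm) takes the carrier's keel; a 9.5 mm bore along x, 57 mm up, crosses it.
- bore_mouth (a point): Centre of the bore's mouth in the platform's front face, shaker position (-50, 0, 57) mm; axes as the shaker's.
- notch (a point): Parking notch in the yellow bracket left of the platform: where the pin's collar face and axis belong, at the notch's front end, shaker (-50, 130, 57) mm, axes as the shaker's. Open at top and ends, it runs 40 mm back along +x, 11 mm wide, floor 4 mm below this point, walls 13 mm above it, flared lips to 22 mm above. The parked pin points along +x, red grip in front of the bracket.
- pin: Loose round steel locking pin, 45 g: shaft 8 mm thick, 74 mm long; collar 22 mm across, 4 mm thick; 6 mm neck; red grip 18 mm across, 38 mm long. Origin on the axis at the collar face on the shaft's side; x along the shaft to the tip. Starts level in the bore along the shaker's x, collar 2 mm off the front face; slides freely and may turn about its axis. It locks the carrier's keel.
- pin_grip (a point): Middle of the pin's red grip, on the axis, 29 mm behind the collar face (pin x = -29 mm).
- pin_tip (a point): Tip of the pin's shaft, on the axis, pin x = +74 mm.
- carrier: Loose steel carrier, about 0.4 kg: tray 78 mm (x) by 176 mm (y), rim 18 mm high, bail handle along y above it, and under its middle a keel (18 mm along x, 40 mm along y, 38 mm deep) that stands in the platform's well and is crossed by the pin. Origin: centre of the tray's underside, on the platform's top at the start; z up, axes as the shaker's.
- carrier_grip (a point): Middle of the carrier's handle: a black sleeve 84 mm long (y) and 20 mm by 20 mm in section, centred 98 mm above the tray's underside (carrier z). Below it nothing is nearer than 40 mm. The carrier balances under this point.
- rack: Loose blue vial rack, 66 mm (x) by 160 mm (y) by 40 mm high with its vials, about 0.22 kg, sitting in the carrier's tray. Origin: centre of its underside, 3 mm above the tray's underside.
- beaker: Bystander: clear beaker, 53 mm in diameter, 66 mm high, standing; origin under its centre.
- bottle_small: Bystander: small brown bottle with a white cap, 38 mm in diameter, 62 mm high, standing; origin under its centre.
- syringe: Bystander: plastic syringe, 116 mm long, 32 mm wide, 21 mm high, lying; origin under its centre, long axis y.
- column_long: Bystander: steel separation column, 172 mm long, 17 mm wide, 15 mm high, lying; origin under its centre, long axis y.
- column_short: Bystander: steel separation column, 122 mm long, 17 mm wide, 15 mm high, lying; origin under its centre, long axis y.

How it is judged:
On the way, in this order (a step that is already met when the one before it is completed fails the run):
1. the pin is drawn fully out of the bore (x of pin_tip in the frame of bore_mouth below -0.002 m), for 0.1 s.
2. the pin lies in the side notch and has been let go, the carrier still down (y of pin in the frame of notch between -0.007 and 0.007 m and z of pin in the frame of notch between -0.006 and 0.006 m and y of pin_tip in the frame of notch between -0.007 and 0.007 m and z of pin_tip in the frame of notch between -0.006 and 0.006 m and x of pin in the frame of notch between -0.025 and 0.012 m and contact force between each of the arm, the fingers and pin below 0.1 N and linear speed of pin below 0.02 m/s and z of carrier in the frame of shaker below 0.095 m), for 0.2 s.
At the end, for the whole second after the job is handed in: Pin let go and at rest in the notch (7 mm sideways, 6 mm in height, collar 25 mm before to 12 mm behind its front end). Carrier held still in the fingers, 70 to 150 mm above the platform, within 80 mm of its place, tilt under 4 degrees, touching neither shaker nor pin, rack seated in the tray (y of pin in the frame of notch between -0.007 and 0.007 m and z of pin in the frame of notch between -0.006 and 0.006 m and y of pin_tip in the frame of notch between -0.007 and 0.007 m and z of pin_tip in the frame of notch between -0.006 and 0.006 m and x of pin in the frame of notch between -0.025 and 0.012 m and contact force between each of the arm, the fingers, carrier and pin below 0.1 N and linear speed of each of pin, carrier below 0.02 m/s and z of carrier in the frame of shaker between 0.15 and 0.23 m and horizontal distance between carrier and shaker below 0.08 m and angle between carrier's own z axis and vertical below 0.07 rad and angular speed of carrier below 0.15 rad/s and contact force between the fingers and carrier above 2 N and contact force between carrier and shaker below 0.1 N and x of rack in the frame of carrier between -0.01 and 0.01 m and y of rack in the frame of carrier between -0.015 and 0.015 m and z of rack in the frame of carrier between -0.005 and 0.01 m and angle between rack's own z axis and vertical below 0.1 rad); the arm keeps its last pose, push and grip.
It fails at once if the carrier is tipped by more than 14 degrees (angle between carrier's own z axis and vertical above 0.25 rad).
It fails at once if another thing on the bench is shifted by more than 30 mm (distance of any of beaker, bottle_small, syringe, column_long, column_short from where it was at the start of the episode above 0.03 m).
It also fails if it takes over 56 s, if anything falls off the work surface, if the arm or the gripper's body presses on something with over 40 N, if the wrist force passes 120 N, or if a joint passes its speed limit or range.

## Working session

There is one attempt and no reset: what is moved stays moved. The work goes in short steps, Python scripts to look and compute and a shell command to move; the robot and the scene stay as the last step left them, time stands still between calls to the robot, and variables do not carry over. Pictures are saved under pics/ and viewed, at most 10 in all, crops included, and the job is handed in when it is done.

```bash
mkdir -p pics; python3 - <<'E'
from cell import telemetry, vision, job, arm
import cv2,numpy as np
s=telemetry.observe(); print({k:np.round(v,3) for k,v in s.items()})
for n in("scene","top"):
    im=vision.get_image(n); cv2.imwrite(f"pics/{n}0.png",im[:,:,::-1])
for n in("scene","top","wrist"):
    c=vision.camera_info(n); print(n,c["fov_y"],c["cx"],c["cy"],c["dist_coeffs"],np.round(c["extrinsics"],3).tolist())
E
```

```text
{'clock': np.float64(0.0), 'joints': array([-1.221,  0.435,  0.025,  1.574, -0.012,  1.134, -0.075]), 'dq': array([-0.002,  0.001,  0.001, -0.   , -0.   , -0.   ,  0.001]), 'joint_efforts': array([-0.0000e+00, -6.6785e+01,  9.8500e-01, -3.1447e+01, -6.1000e-02,
        4.3000e-02,  0.0000e+00]), 'position': array([0.273, 0.562, 0.248]), 'ee_rot': array([-7.050e-01, -3.061e+00,  2.000e-03]), 'force': array([-0.192, -0.844,  0.305]), 'ft_torque': array([-0.025, -0.016,  0.006]), 'gripper_force': np.float64(0.0), 'width': np.float64(0.996)}
scene 45.69809060643854 315.06955950365744 200.8292363441258 [-0.09419346  0.          0.          0.          0.        ] [[0.465, -0.608, 0.643, -0.295], [-0.885, -0.314, 0.344, -0.466], [-0.007, -0.729, -0.684, 1.002], [0.0, 0.0, 0.0, 1.0]]
top 49.159098828690496 323.4571230839107 204.48591047229664 [-0.09938189  0.          0.          0.          0.        ] [[0.003, -0.993, 0.119, 0.399], [-1.0, -0.003, 0.001, -0.023], [-0.001, -0.119, -0.993, 1.25], [0.0, 0.0, 0.0, 1.0]]
wrist 70.48671740635825 318.3571653338616 202.85902753785163 [-0.0419269  0.         0.         0.         0.       ] [[0.438, 0.868, 0.234, 0.211], [0.899, -0.423, -0.115, 0.592], [-0.001, 0.26, -0.966, 0.384], [0.0, 0.0, 0.0, 1.0]]
```

View pics/scene0.png

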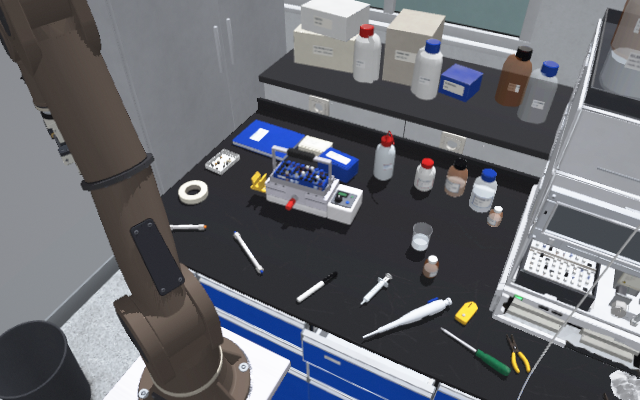

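View pics/top0.png

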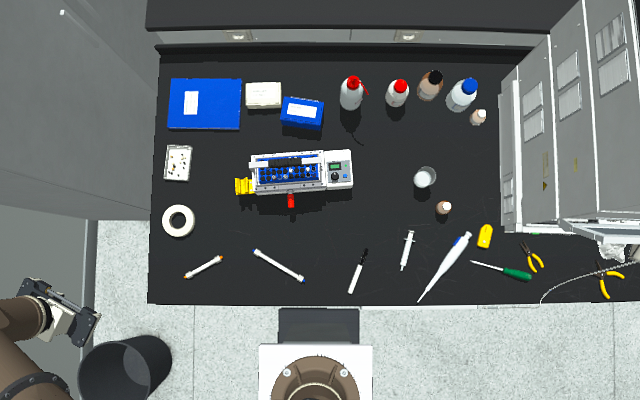

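The scene shot shows the shaker at (305,190), the red grip at (291,203) and the yellow bracket at (260,183). In the top view, the red grip is at (291,200), the bracket at (243,186), and the shaker is turned slightly left. Next I'll triangulate these.

```bash
cat > h.py <<'E'
import cv2,numpy as np
from cell import telemetry,vision,arm
from scipy.spatial.transform import Rotation as Ro
def grab(n,save=None):
    c=vision.camera_info(n); im=vision.get_image(n)
    if save: cv2.imwrite(f"pics/{save}.png",im[:,:,::-1])
    return im,c
def K(c):
    f=200/np.tan(np.radians(c["fov_y"])/2); return np.array([[f,0,c["cx"]],[0,f,c["cy"]],[0,0,1.]])
def ray(c,uv):
    p=cv2.undistortPoints(np.array(uv,float).reshape(-1,1,2),K(c),np.array(c["dist_coeffs"])).reshape(-1,2)
    E=np.array(c["extrinsics"]); d=np.c_[p,np.ones(len(p))]@E[:3,:3].T
    return E[:3,3],d
def plane(c,uv,z):
    o,d=ray(c,uv); return o+d*((z-o[2])/d[:,2])[:,None]
def tri(c1,u1,c2,u2):
    (o1,d1),(o2,d2)=ray(c1,[u1]),ray(c2,[u2]); d1,d2=d1[0],d2[0]
    t=np.linalg.lstsq(np.c_[d1,-d2],o2-o1,rcond=None)[0]
    a,b=o1+t[0]*d1,o2+t[1]*d2; return (a+b)/2,np.linalg.norm(a-b)
def proj(c,P):
    E=np.linalg.inv(np.array(c["extrinsics"])); q=np.atleast_2d(P)
    return cv2.projectPoints(q,cv2.Rodrigues(E[:3,:3])[0],E[:3,3],K(c),np.array(c["dist_coeffs"]))[0].reshape(-1,2)
def mask(im,col):
    h=cv2.cvtColor(im,cv2.COLOR_RGB2HSV); H,S,V=h[...,0].astype(int),h[...,1],h[...,2]
    m={'red':((H<8)|(H>172))&(S>150)&(V>80),'yel':(abs(H-26)<7)&(S>140)&(V>80)}[col]
    return m.astype(np.uint8)
def blobs(m,amin=20):
    n,l,s,c=cv2.connectedComponentsWithStats(m)
    return [(s[i,4],c[i].round(1).tolist(),s[i,:4].tolist()) for i in range(1,n) if s[i,4]>=amin]
def shift(P,R):
    """shift (cm, tool axes) and turn (deg) from present pose to P,R"""
    s=telemetry.observe(); R0=Ro.from_rotvec(s["ee_rot"])
    print("shift",(R0.inv().apply(np.array(P)-s["position"])*100).round(2),"turn",np.degrees((R0.inv()*R).as_rotvec()).round(2),"t",round(float(s["clock"]),2))
def down(th):  # tool x = -x shaker, y=+y shaker, z down
    c,s=np.cos(th),np.sin(th); return Ro.from_matrix(np.array([[-c,-s,0],[-s,c,0],[0,0,-1]]).T.T)
E
python3 - <<'E'
from h import *
(a,ca),(b,cb)=grab("scene"),grab("top")
for k in('red','yel'):
    print(k,[x for x in blobs(mask(a,k))],[x for x in blobs(mask(b,k))])
    sel=lambda L,p:min(L,key=lambda x:np.hypot(*(np.array(x[1])-p)))[1]
    u=sel(blobs(mask(a,k)),{'red':(291,203),'yel':(260,183)}[k]);v=sel(blobs(mask(b,k)),{'red':(291,200),'yel':(243,186)}[k])
    print(k,tri(ca,u,cb,v))
m=(b.min(2)>150).astype(np.uint8); m[:140]=0;m[215:]=0;m[:,:246]=0;m[:,360:]=0
r=cv2.minAreaRect(cv2.findNonZero(m)); bx=cv2.boxPoints(r); print(r,plane(cb,bx,.08).round(3).tolist())
print(down(.1).as_matrix().round(2).tolist())
E
```

```text
red [(np.int32(107), [365.8, 31.5], [360, 26, 14, 11]), (np.int32(134), [387.1, 139.8], [381, 131, 14, 16]), (np.int32(109), [427.0, 162.6], [421, 158, 13, 11]), (np.int32(65), [289.8, 204.2], [285, 199, 10, 11])] [(np.int32(179), [354.6, 83.0], [347, 75, 22, 20]), (np.int32(144), [400.1, 85.6], [394, 79, 13, 14]), (np.int32(86), [290.3, 200.5], [287, 194, 7, 14])]
red (array([0.55340994, 0.07022667, 0.05000073]), np.float64(0.0008806128082470659))
yel [(np.int32(231), [258.0, 181.7], [250, 171, 17, 22]), (np.int32(324), [466.2, 312.1], [455, 301, 23, 24]), (np.int32(97), [514.3, 362.3], [511, 352, 9, 21]), (np.int32(101), [524.6, 361.0], [518, 352, 13, 20])] [(np.int32(275), [243.0, 186.0], [235, 177, 20, 18]), (np.int32(281), [484.6, 235.7], [477, 224, 16, 25]), (np.int32(67), [537.9, 259.8], [532, 253, 12, 15]), (np.int32(71), [530.8, 264.2], [527, 256, 10, 17]), (np.int32(83), [614.8, 273.8], [606, 271, 19, 8]), (np.int32(91), [603.6, 288.9], [599, 279, 11, 20])]
yel (array([0.59245865, 0.20327056, 0.05396319]), np.float64(0.0035832993479850855))
((300.2487487792969, 170.9822540283203), (39.898345947265625, 102.95198059082031), 85.91438293457031) [[0.676, 0.187, 0.08], [0.697, -0.095, 0.08], [0.587, -0.102, 0.08], [0.566, 0.176, 0.08]]
[[-1.0, -0.1, 0.0], [-0.1, 1.0, 0.0], [-0.0, 0.0, -1.0]]
```

```bash
python3 -c "
from h import *
shift([.48,.12,.22],down(.075))"
```

```text
shift [-37.91 -30.67   2.86] turn [-6.000e-02 -1.000e-02 -3.025e+01] t 0.2
```

```bash
python3 -m creep '9 -5 -4 0.4 0 0 -5;9 -10 -8 0.8 0 0 -10;9 -15 -12 1.2 0 0 -15;9 -20 -16 1.6 0 0 -20;9 -24 -19.5 2 0 0 -25'; python3 -c "
from h import *
shift([.48,.12,.22],down(.075))"
```

```text
clock: 0.82
position: [0.4047, 0.2796, 0.2287]
ee_rot: [0.022, 3.141, 0.0]
force: [1.0, -0.1, 0.2]
width: 0.983
gripper_force: 0.0
shift [ -7.75 -15.85   0.87] turn [ 0.01  0.03 -5.1 ] t 0.82
```

```bash
python3 -m creep '9 -2.6 -5.3 0.3 0 0 -2;9 -5.2 -10.6 0.6 0 0 -4;9 -7.8 -15.8 0.8 0 0 -5;9 -7.8 -15.8 0.8 0 0 -5'; python3 - <<'E'
from h import *
s=telemetry.observe();print(s["position"],s["dq"].round(3))
im,c=grab("wrist","w1"); print(np.array(c["extrinsics"]).round(3).tolist())
for k in('red','yel'): print(k,blobs(mask(im,k)))
E
```

```text
clock: 1.32
position: [0.4808, 0.1173, 0.2206]
ee_rot: [-0.098, 3.14, -0.003]
force: [-0.3, 0.9, -0.5]
width: 0.98
gripper_force: 0.0
[0.48084665 0.11728382 0.22063605] [-0.061 -0.003 -0.079  0.006 -0.024  0.003 -0.067]
[[-0.062, 0.964, 0.26, 0.411], [0.998, 0.06, 0.015, 0.113], [-0.001, 0.261, -0.965, 0.357], [0.0, 0.0, 0.0, 1.0]]
red [(np.int32(242), [272.8, 244.0], [264, 233, 17, 25])]
yel [(np.int32(39), [371.1, 291.3], [369, 285, 5, 19]), (np.int32(58), [388.8, 294.2], [387, 285, 4, 22])]
```

View pics/w1.png

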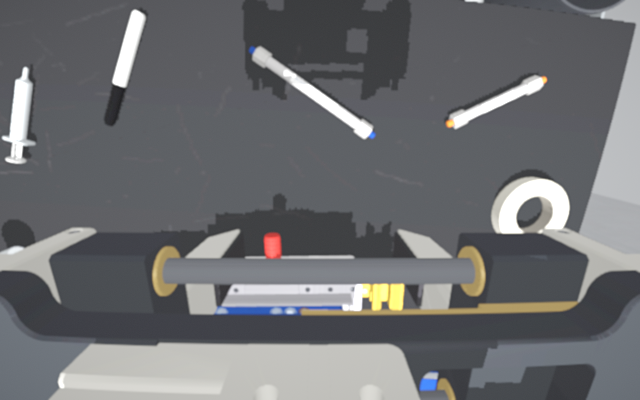

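The wrist view shows the red grip at (272,244) and yellow bracket walls at (371,291) and (389,294), partly hidden by the gripper. I'll back off for a clear view.

```bash
python3 -m creep '9 5.5 0 0 0 0 0;9 11 0 0 0 0 0;9 11 0 0 0 0 0;9 11 0 0 0 0 0'; python3 - <<'E'
from h import *
s=telemetry.observe();print(s["position"],s["dq"].round(3))
im,c=grab("wrist"); cv2.imwrite("pics/w2.png",cv2.resize(im[60:260,180:480],(800,533),interpolation=cv2.INTER_CUBIC)[:,:,::-1])
np.save("w2.npy",im)
for k in('red','yel'): print(k,[(*b,plane(c,[b[1]],.057).round(4).tolist()) for b in blobs(mask(im,k))])
E
```

```text
clock: 1.88
position: [0.3697, 0.1158, 0.2211]
ee_rot: [-0.115, 3.138, 0.001]
force: [-0.3, -0.3, 0.1]
width: 0.984
gripper_force: 0.0
[0.3696882  0.11582165 0.22113687] [ 0.01   0.023  0.012 -0.025  0.001 -0.     0.002]
red []
yel []
```

View pics/w2.png

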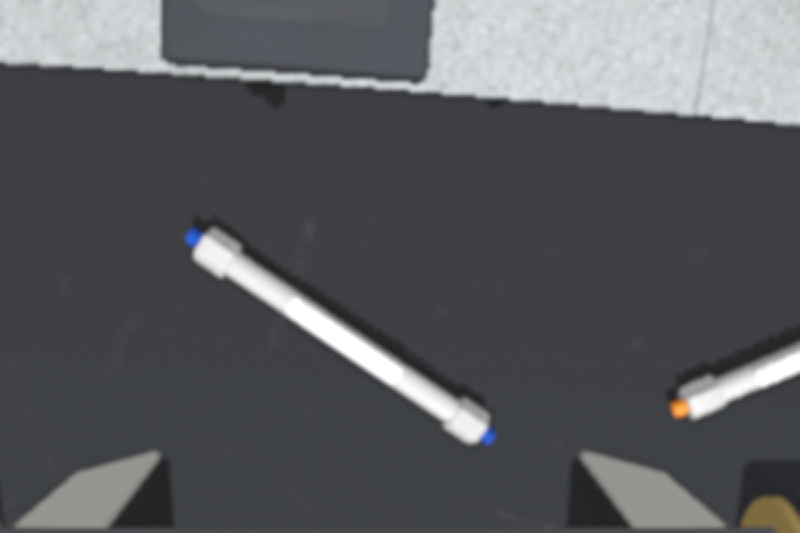

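The view was offset the wrong way: the clear region is on the robot's side and the shaker is out of frame. I'll look from above the shaker instead.

```bash
python3 -m creep '9 -4.5 0 -4 0 0 0;9 -10 0 -7 0 0 0;9 -16 0 -7 0 0 0;9 -22 0 -7 0 0 0;9 -22 0 -7 0 0 0'; python3 -m creep '9 0 0 0 0 0 0;9 0 0 0 0 0 0';python3 - <<'E'
from h import *
s=telemetry.observe();print(s["position"],s["dq"].round(3))
im,c=grab("wrist"); cv2.imwrite("pics/w3.png",cv2.resize(im[60:260,180:480],(800,533),interpolation=cv2.INTER_CUBIC)[:,:,::-1])
np.save("w3.npy",im); np.save("w3E.npy",c["extrinsics"])
for k in('red','yel'): print(k,[(*b,plane(c,[b[1]],.057).round(4).tolist()) for b in blobs(mask(im,k))])
E
```

```text
clock: 2.55
position: [0.593, 0.1303, 0.2885]
ee_rot: [0.109, -3.139, 0.003]
force: [0.1, -0.1, 0.4]
width: 0.98
gripper_force: 0.0
clock: 2.8
position: [0.5884, 0.1304, 0.291]
ee_rot: [0.112, -3.14, -0.0]
force: [0.0, -0.5, 0.3]
width: 0.978
gripper_force: 0.0
[0.58835352 0.13039085 0.29096631] [-0.    -0.012  0.     0.002  0.001 -0.001  0.001]
red [(np.int32(381), [272.7, 149.2], [265, 134, 16, 31], [[0.5508, 0.0687, 0.057]])]
yel [(np.int32(281), [369.6, 181.9], [349, 171, 37, 35], [[0.5846, 0.1986, 0.057]])]
```

View pics/w3.png

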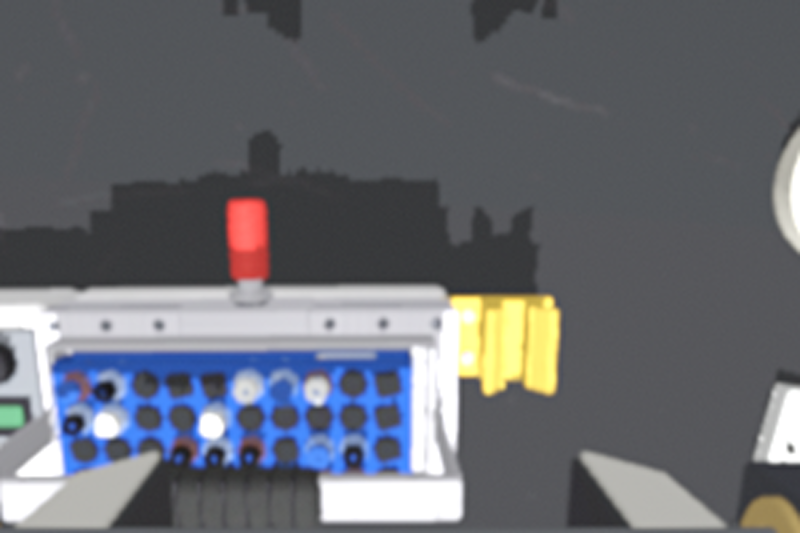

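The shaker is clearly seen here. The pin's axis runs from crop (246,200) to (250,285), the platform front edge is at row ~288, and the bracket walls sit around crop x 485–558. Next I'll fit the yaw.

```bash
python3 - <<'E'
from h import *
im=np.load("w3.npy"); c=vision.camera_info("wrist"); c["extrinsics"]=np.load("w3E.npy")
g=im.min(2).astype(int)
pts=[]
for u in list(range(216,262))+list(range(286,344)):
    col=g[155:185,u]; i=np.argmax(np.diff(col)>25); pts.append((u,155+i))
pts=np.array(pts,float)
def line(p,z,ax):
    P=plane(c,p,z); vx,vy,x0,y0=cv2.fitLine(P[:,:2].astype(np.float32),cv2.DIST_HUBER,0,.001,.001).ravel()
    return P.mean(0).round(4),np.degrees(np.arctan2(vy,vx)).round(2)
print("rows",pts[::12].tolist()); 
for z in(.04,.08): print("front z",z,line(pts,z,0))
m=mask(im,'red'); p=[]
for v in range(136,163):
    us=np.flatnonzero(m[v,255:295]); 
    if len(us)>6: p.append((255+us.mean(),v,len(us)))
p=np.array(p); print(p[::4].round(1).tolist()); print("pin",line(p[:,:2],.057,0), plane(c,p[[0,-1],:2],.057).round(4).tolist())
y=mask(im,'yel'); q=[]
for u in range(350,388):
    vs=np.flatnonzero(y[160:215,u])
    if len(vs): q.append((u,160+vs[0],160+vs[-1],len(vs)))
print(q)
for v in (174,178,184,188,194,200): print(v,[tuple(im[v,u]) for u in range(358,392,2)])
q=np.array(q,float); print("yel front",line(q[q[:,1]<174][:,:2],.079,0))
E
```

```text
rows [[216.0, 166.0], [228.0, 166.0], [240.0, 166.0], [252.0, 166.0], [288.0, 165.0], [300.0, 165.0], [312.0, 165.0], [324.0, 165.0], [336.0, 165.0]]
front z 0.04 (array([0.5734, 0.0778, 0.04  ]), np.float32(-85.41))
front z 0.08 (array([0.5678, 0.0827, 0.08  ]), np.float32(-85.41))
[[272.0, 136.0, 15.0], [272.2, 140.0, 12.0], [272.2, 144.0, 11.0], [272.8, 148.0, 12.0], [272.6, 152.0, 11.0], [273.0, 156.0, 15.0], [273.0, 160.0, 15.0]]
pin (array([0.5506, 0.0686, 0.057 ]), np.float32(4.9)) [[0.5341, 0.0672, 0.057], [0.5672, 0.0702, 0.057]]
[(350, np.int64(171), np.int64(171), 1), (351, np.int64(171), np.int64(171), 1), (352, np.int64(171), np.int64(171), 1), (353, np.int64(171), np.int64(171), 1), (354, np.int64(171), np.int64(171), 1), (355, np.int64(171), np.int64(171), 1), (356, np.int64(171), np.int64(171), 1), (357, np.int64(171), np.int64(171), 1), (358, np.int64(171), np.int64(171), 1), (359, np.int64(171), np.int64(200), 15), (360, np.int64(171), np.int64(201), 31), (361, np.int64(171), np.int64(205), 27), (362, np.int64(171), np.int64(185), 15), (363, np.int64(171), np.int64(
[... 5094 characters left out ...]
p.uint8(255), np.uint8(131)), (np.uint8(255), np.uint8(237), np.uint8(115)), (np.uint8(255), np.uint8(255), np.uint8(132)), (np.uint8(255), np.uint8(255), np.uint8(145)), (np.uint8(255), np.uint8(255), np.uint8(133)), (np.uint8(255), np.uint8(238), np.uint8(114)), (np.uint8(216), np.uint8(188), np.uint8(82)), (np.uint8(255), np.uint8(253), np.uint8(127)), (np.uint8(255), np.uint8(240), np.uint8(118)), (np.uint8(255), np.uint8(241), np.uint8(118)), (np.uint8(255), np.uint8(246), np.uint8(122)), (np.uint8(255), np.uint8(255), np.uint8(142)), (np.uint8(221), np.uint8(194), np.uint8(103)), (np.uint8(80), np.uint8(82), np.uint8(91))]
yel front (array([0.5673, 0.19  , 0.079 ]), np.float32(-85.87))
```

```bash
python3 -c "
from h import *
shift([.546,.0687,.16],down(.082))"; python3 -m creep '6 2 -3 0 0 0 0.6;6 4.3 -5.8 2 0 0 0.6;6 4.3 -5.8 7 0 0 0.6;6 4.3 -5.8 7 0 0 0.6' 25;python3 -c "
from h import *
shift([.546,.0687,.060],down(.082))"
```

```text
shift [ 4.66 -5.86 13.12] turn [ 0.03  0.02 -0.62] t 2.85
clock: 3.35
position: [0.5475, 0.069, 0.2189]
ee_rot: [0.094, -3.135, 0.001]
force: [-0.1, 0.7, 0.4]
width: 0.662
gripper_force: 0.0
shift [ 7.000e-02 -1.000e-02  1.589e+01] turn [-0.02 -0.3  -1.25] t 3.35
```

```bash
python3 -m creep '6 0.1 0 5 0 0 -1.2;6 0.1 0 10 0 0 -1.2;6 0.1 0 13 0 0 -1.2;6 0.1 0 15 0 0 -1.2;6 0.1 0 15 0 0 -1.2';python3 -c "
from h import *
shift([.546,.0687,.060],down(.082))
im,c=grab('wrist'); print(blobs(mask(im,'red')))"
```

```text
clock: 3.98
position: [0.5496, 0.07, 0.0713]
ee_rot: [0.129, -3.138, -0.0]
force: [-0.9, -0.6, 0.5]
width: 0.655
gripper_force: 0.0
shift [ 0.36 -0.1   1.13] turn [ 0.02 -0.03  0.01] t 3.98
[(np.int32(822), [315.5, 236.6], [300, 221, 32, 37]), (np.int32(30), [315.0, 286.4], [307, 286, 17, 2])]
```

```bash
python3 -m creep '6 0.3 0 1.1 0 0 0;6 0.3 0 1.1 0 0 0;6 0.3 0 1.1 0 0 0';python3 -c "
from h import *
shift([.546,.0687,.060],down(.082))
im,c=grab('wrist'); b=blobs(mask(im,'red')); print(b,plane(c,[b[0][1]],.060))
s=telemetry.observe();print(s['position'],Ro.from_rotvec(s['ee_rot']).as_matrix().round(3).tolist())"
```

```text
clock: 4.4
position: [0.5464, 0.069, 0.0602]
ee_rot: [-0.127, 3.139, 0.0]
force: [-0.2, -0.2, -0.1]
width: 0.654
gripper_force: 0.0
shift [ 0.05 -0.03  0.02] turn [ 0.01  0.03 -0.05] t 4.4
[(np.int32(516), [316.6, 243.8], [300, 232, 34, 26]), (np.int32(471), [316.5, 293.8], [302, 286, 30, 19])] [[0.53554885 0.06713593 0.06      ]]
[0.5465114  0.06902766 0.06015186] [[-0.997, -0.081, 0.001], [-0.081, 0.997, 0.0], [-0.001, 0.0, -1.0]]
```

```bash
python3 -m creep '6 0 -0.05 0 0 0 0;1 0 -0.05 0 0 0 0;1 0 -0.05 0 0 0 0;1 0 -0.05 0 0 0 0;1 0 -0.05 0 0 0 0' 25;python3 -m creep '1 0 0 0 0 0 0;1 0 0 0 0 0 0'
```

```text
clock: 5.08
position: [0.5463, 0.0685, 0.0597]
ee_rot: [0.127, -3.139, -0.0]
force: [-0.2, 0.2, 0.3]
width: 0.268
gripper_force: 0.0
clock: 5.32
position: [0.5463, 0.0685, 0.0597]
ee_rot: [-0.128, 3.139, 0.0]
force: [-0.2, 0.7, 0.4]
width: 0.187
gripper_force: 25.0
```

```bash
python3 -m creep '1 2 0 0 0 0 0;1 4 0 0 0 0 0;1 6 0 0 0 0 0;1 8 0 0 0 0 0;1 9 0 0 0 0 0';python3 -m creep '1 0 0 0 0 0 0;1 0 0 0 0 0 0'; python3 - <<'E'
from h import *
s=telemetry.observe();print(s["position"],s["width"])
for n in("scene",):
    im,c=grab(n); 
    a=np.array([.5463,.0685,.06]); print(proj(c,s["position"]))
    u=proj(c,s["position"])[0].astype(int); print(blobs(mask(im,"red")))
    x0,y0=max(u[0]-50,0),max(u[1]-60,0); cv2.imwrite("pics/s4.png",cv2.resize(im[y0:y0+100,x0:x0+133],(798,600),interpolation=cv2.INTER_CUBIC)[:,:,::-1])
E
```

```text
clock: 5.95
position: [0.4556, 0.0611, 0.0597]
ee_rot: [0.128, -3.138, 0.0]
force: [0.7, -0.2, -0.1]
width: 0.187
gripper_force: 25.0
clock: 6.2
position: [0.4576, 0.0613, 0.0599]
ee_rot: [-0.127, 3.138, 0.0]
force: [0.3, 0.9, -1.2]
width: 0.191
gripper_force: 25.0
[0.45763401 0.06134576 0.05990321] 0.19084133357808153
[[275.29380576 223.84545799]]
[(np.int32(107), [365.8, 31.5], [360, 26, 14, 11]), (np.int32(134), [387.1, 139.8], [381, 131, 14, 16]), (np.int32(110), [427.1, 162.6], [421, 158, 13, 11]), (np.int32(37), [274.0, 226.4], [272, 222, 5, 9])]
```

View pics/s4.png

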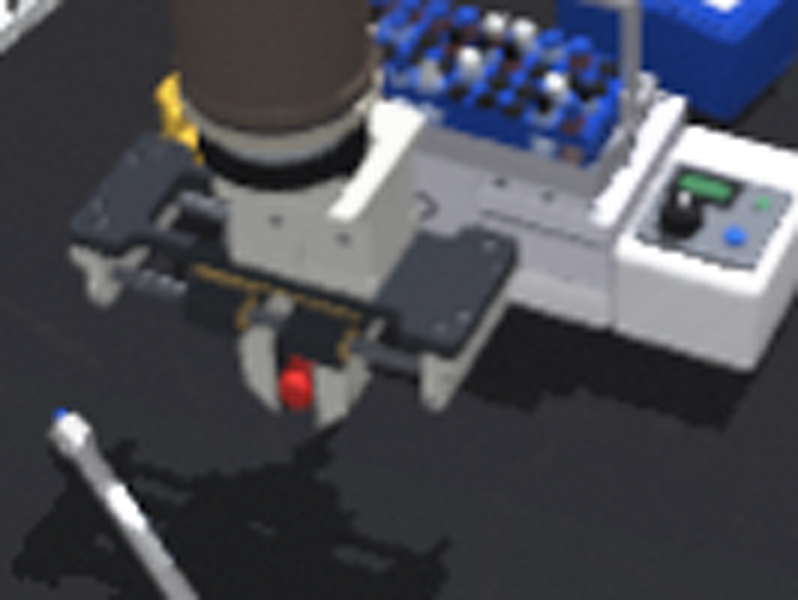

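The pin is gripped and drawn clear of the bore: grip at (297,385) in the crop, nothing else moved. Next I'll lift, shift left 130 mm and go forward over the notch.

```bash
python3 -m creep '1 0 0 -2 0 0 0;1 0 0 -4 0 0 0;1 0 4 -4 0 0 0;1 0 8 -4 0 0 0;1 0 12 -4 0 0 0'; python3 -m creep '1 0 1 0 0 0 0;1 -3 1 0 0 0 0;1 -6 1 0 0 0 0;1 -8 1 0 0 0 0;1 -8 1 0 0 0 0'; python3 -c "
from h import *
t=.082;X=np.array([np.cos(t),np.sin(t),0]);Y=np.array([-np.sin(t),np.cos(t),0])
T=np.array([.5463,.0685,.0597])+.13*Y-.002*X;print(T)
shift(T,down(t))"
```

```text
clock: 6.88
position: [0.4475, 0.1821, 0.0999]
ee_rot: [-0.127, 3.138, 0.0]
force: [-0.5, 0.2, 0.3]
width: 0.184
gripper_force: 25.0
clock: 7.5
position: [0.5275, 0.1962, 0.0995]
ee_rot: [-0.124, 3.138, -0.001]
force: [-0.6, 0.1, -0.9]
width: 0.187
gripper_force: 25.0
[0.53365866 0.19789937 0.0597    ]
shift [-0.63  0.12  3.98] turn [-0.03  0.05 -0.16] t 7.5
```

```bash
python3 -m creep '1 -0.6 0.1 0 0 0 0;1 -0.6 0.1 0 0 0 0;1 -0.6 0.1 0.5 0 0 0;1 -0.6 0.1 0.5 0 0 0'; python3 - <<'E'
from h import *
t=.082;X=np.array([np.cos(t),np.sin(t),0]);Y=np.array([-np.sin(t),np.cos(t),0])
T=np.array([.5463,.0685,.0597])+.13*Y-.002*X
shift(T,down(t))
ims=[]
im,c=grab("top"); u=proj(c,T+.03*X)[0].astype(int); print(u); ims.append(im[u[1]-25:u[1]+25,u[0]-33:u[0]+33])
im,c=grab("scene"); u=proj(c,T+.03*X)[0].astype(int); print(u); ims.append(im[u[1]-25:u[1]+25,u[0]-33:u[0]+33])
cv2.imwrite("pics/p5.png",cv2.resize(np.hstack(ims),(792,300),interpolation=cv2.INTER_CUBIC)[:,:,::-1])
E
```

```text
clock: 8.0
position: [0.531, 0.1986, 0.0943]
ee_rot: [0.128, -3.138, 0.0]
force: [0.2, 0.1, -0.6]
width: 0.184
gripper_force: 25.0
shift [-0.26 -0.09  3.46] turn [-0.01 -0.05 -0.03] t 8.0
[242 196]
[254 186]
```

View pics/p5.png

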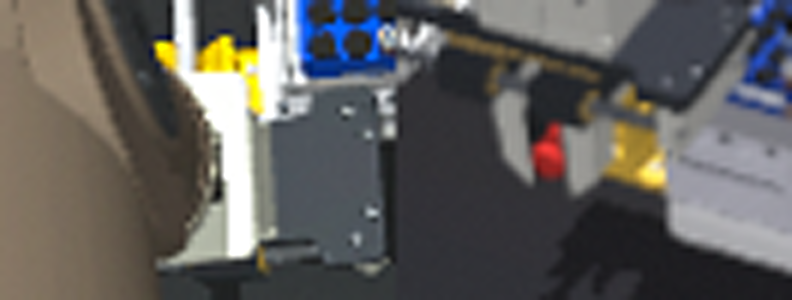

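The top crop shows the bright shaft passing between the yellow notch walls at (183,30); the scene crop shows the grip at (548,155) in front of the bracket. I'll lower it while watching the force.

```bash
python3 -m creep '1 -0.25 -0.08 1 0 0 0;1 -0.25 -0.08 1 0 0 0;1 -0.25 -0.08 1.6 0 0 0;1 -0.25 -0.08 1.6 0 0 0'; python3 -m creep '1 0 0 0.6 0 0 0;1 0 0 1.2 0 0 0;1 0 0 1.2 0 0 0'; python3 -c "
from h import *
t=.082;X=np.array([np.cos(t),np.sin(t),0]);Y=np.array([-np.sin(t),np.cos(t),0])
shift(np.array([.5463,.0685,.0597])+.13*Y-.002*X,down(t))"
```

```text
clock: 8.6
position: [0.5339, 0.198, 0.0782]
ee_rot: [0.128, -3.138, 0.001]
force: [-0.5, -0.5, -0.1]
width: 0.184
gripper_force: 25.0
clock: 8.98
position: [0.5338, 0.198, 0.0661]
ee_rot: [0.128, -3.138, 0.001]
force: [0.9, -0.3, 0.2]
width: 0.187
gripper_force: 25.0
shift [ 0.02 -0.01  0.64] turn [-0.02 -0.06 -0.04] t 8.97
```

```bash
python3 -m creep '1 0 0 0.3 0 0 0;1 0 0 0.5 0 0 0;1 0 0 0.6 0 0 0;1 0 0 0.6 0 0 0'; python3 -m creep '1.2 0 0 0 0 0 0;1 0 0 0 0 0 0'
```

```text
clock: 9.48
position: [0.5343, 0.1981, 0.0607]
ee_rot: [-0.127, 3.139, 0.0]
force: [0.1, -0.5, -0.4]
width: 0.186
gripper_force: 25.0
clock: 9.72
position: [0.5343, 0.1981, 0.0608]
ee_rot: [-0.127, 3.139, 0.0]
force: [1.1, -0.6, 0.3]
width: 0.186
gripper_force: 25.0
```

```bash
python3 -m creep '3 0 0 0.05 0 0 0;5 0 0 0.05 0 0 0;5 0 0 0.05 0 0 0;5 0 0 0.05 0 0 0;5 0 0 0.05 0 0 0'; python3 -m creep '5 0 0 0 0 0 0;5 0 0 -3 0 0 0;5 0 0 -8 0 0 0;5 0 0 -14 0 0 0;5 0 0 -19 0 0 0'; python3 -m creep '9 0 0 -3.5 0 0 0;9 -5 0 -3.5 0 0 0;9 -5 0 -3.5 0 0 0;9 -5 0 -3.5 0 0 0'; python3 - <<'E'
from h import *
im,c=grab("wrist"); s=telemetry.observe(); print(s["position"])
np.save("w6.npy",im); np.save("w6E.npy",c["extrinsics"])
b=blobs(mask(im,"red")); print([(x,plane(c,[x[1]],.057)) for x in b])
cv2.imwrite("pics/w6.png",cv2.resize(im[60:300,120:440],(800,600),interpolation=cv2.INTER_CUBIC)[:,:,::-1])
E
```

```text
clock: 10.35
position: [0.5343, 0.1981, 0.0602]
ee_rot: [-0.127, 3.139, 0.0]
force: [-0.0, 0.2, -1.5]
width: 0.542
gripper_force: 0.0
clock: 10.98
position: [0.5343, 0.1981, 0.2527]
ee_rot: [-0.127, 3.138, 0.001]
force: [0.9, 0.3, -0.4]
width: 0.544
gripper_force: 0.0
clock: 11.48
position: [0.5836, 0.202, 0.2846]
ee_rot: [0.127, -3.138, 0.001]
force: [-0.2, 0.6, -0.3]
width: 0.928
gripper_force: 0.0
[0.58332573 0.20214623 0.28480109]
[((np.int32(236), [318.9, 145.4], [312, 136, 15, 20]), array([[0.53645407, 0.19885768, 0.057     ]]))]
```

View pics/w6.png

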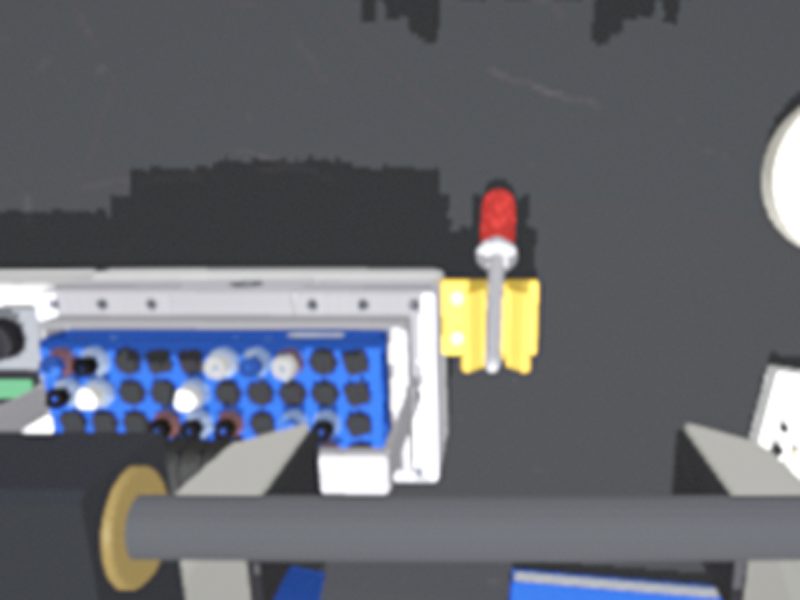

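The pin lies in the notch's line, with its tip at crop (493,370), its collar at (496,250) and its grip at (498,215). It looks foreshortened, as if the grip droops and the tip is raised. I'll check its tilt.

```bash
python3 - <<'E'
from h import *
from scipy.optimize import least_squares
c=vision.camera_info("wrist"); c["extrinsics"]=np.load("w6E.npy")
uv=np.array([(317.2,208.8),(318.6,159),(319.2,135.2)]); s=np.array([.074,-.001,-.048])
t=.082;X=np.array([np.cos(t),np.sin(t),0]);Y=np.array([-np.sin(t),np.cos(t),0])
bore=np.array([.550,.0689,.057])+.031*X; N=bore+.13*Y
for yaw in (t,):
  def f(p):
    d=np.array([np.cos(yaw)*np.cos(p[3]),np.sin(yaw)*np.cos(p[3]),np.sin(p[3])])
    return (proj(c,p[:3]+s[:,None]*d)-uv).ravel()
  for a in(0,.4,-.4):
    r=least_squares(f,[*N,a]); print(r.x.round(4),np.degrees(r.x[3]).round(1),r.cost.round(2)); 
  print("collar in notch frame",[((r.x[:3]-N)@v).round(4) for v in(X,Y,np.array([0,0,1]))])
print("expected px level",proj(c,N+np.array([[.074],[0],[-.048]])*X-.004*X).round(1).tolist())
E
```

```text
[0.5495 0.1991 0.1005 1.0055] 57.6 1.15
[0.5495 0.1991 0.1005 1.0055] 57.6 1.15
[0.5495 0.1991 0.1005 1.0055] 57.6 1.15
collar in notch frame [np.float64(-0.0208), np.float64(-0.0002), np.float64(0.0435)]
expected px level [[318.5, 223.2], [318.4, 168.9], [318.4, 130.7]]
```

```bash
python3 - <<'E'
from h import *
im,c=grab("scene"); im2,c2=grab("top"); w,cw=grab("wrist")
N=np.array([.5703,.2011,.057])
rs=[x for x in blobs(mask(im,"red"),8)];rt=[x for x in blobs(mask(im2,"red"),8)];rw=blobs(mask(w,"red"))
print(rs,rt,rw)
u=proj(c,N)[0].astype(int);v=proj(c2,N)[0].astype(int);print(u,v)
cv2.imwrite("pics/s7.png",cv2.resize(np.hstack([im[u[1]-25:u[1]+25,u[0]-33:u[0]+33],im2[v[1]-25:v[1]+25,v[0]-33:v[0]+33]]),(792,300),interpolation=cv2.INTER_CUBIC)[:,:,::-1])
for b in rs:
  if abs(b[1][0]-u[0])<25: print("tri wrist",tri(c,b[1],cw,rw[0][1]))
E
```

```text
[(np.int32(106), [365.7, 31.5], [360, 26, 14, 11]), (np.int32(134), [387.1, 139.8], [381, 131, 14, 16]), (np.int32(110), [427.1, 162.6], [421, 158, 13, 11]), (np.int32(77), [251.9, 201.1], [248, 195, 9, 13])] [(np.int32(179), [354.6, 83.0], [347, 75, 22, 20]), (np.int32(143), [400.1, 85.6], [394, 79, 13, 14]), (np.int32(64), [245.7, 206.3], [242, 201, 8, 11])] [(np.int32(241), [318.7, 145.5], [312, 136, 14, 20])]
[255 185] [242 194]
tri wrist (array([0.53951998, 0.19835161, 0.01852791]), np.float64(0.002118407994635422))
```

View pics/s7.png

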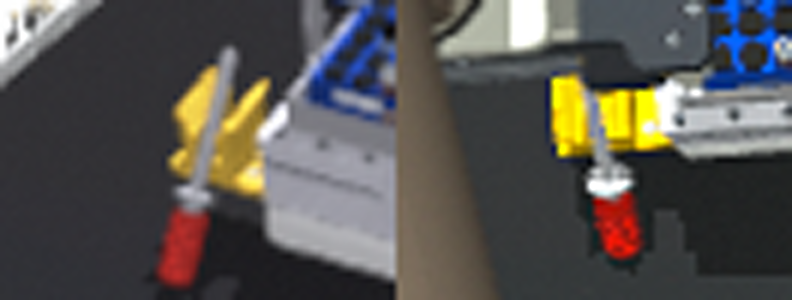

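The scene crop shows the pin leaning: its shaft in the notch, and the red grip down at (180,245) with its end on the bench. I'll fit its pose across the three cameras, then re-grip with a tilted tool so it can be levelled.

```bash
cat > fit.py <<'E'
from h import *
from scipy.optimize import least_squares
c1,c2,cw=[vision.camera_info(n) for n in("scene","top","wrist")]; cw["extrinsics"]=np.load("w6E.npy")
s=np.array([.074,-.001,-.048]); t=.082
X=np.array([np.cos(t),np.sin(t),0]);Y=np.array([-np.sin(t),np.cos(t),0]);N=np.array([.550,.0689,.057])+.031*X+.13*Y
obs=[(c1,[(260.5,168.3),(254.2,192.8),(251.7,207.0)],1),(c2,[(239.7,180.7),(244.7,199.3),(246.8,211.2)],1),(cw,[(317.2,208.8),(318.6,160),(319.2,135.2)],1)]
D=lambda a,b:np.array([np.cos(a)*np.cos(b),np.sin(a)*np.cos(b),np.sin(b)])
def f(p): return np.concatenate([((proj(c,p[:3]+s[:,None]*D(p[3],p[4]))-uv)*w).ravel() for c,uv,w in obs])
r=least_squares(f,[*N,t,.7],loss="soft_l1"); p=r.x
print(p.round(4),"pitch",np.degrees(p[4]).round(1),"yaw",np.degrees(p[3]).round(1)); print(f(p).round(1))
for k in(.074,0,-.02,-.029,-.048): q=p[:3]+k*D(p[3],p[4])-N; print(k,[round(float(q@v)*1000,1) for v in(X,Y)],round(float(q[2]+.057)*1000,1),(q+N).round(4))
E
python3 fit.py; python3 -c "
from h import *; s=telemetry.observe();print(s['joints'].round(2))"
```

```text
[0.5582 0.1998 0.0403 0.0577 0.8313] pitch 47.6 yaw 3.3
[-0.2  0.2 -0.5 -0.5 -2.1  0.2  0.3 -2.5 -0.4  0.2  0.1  0.8  0.1 -0.7
 -0.3  0.5 -0.4  0.4]
0.074 [37.7, -1.4] 95.0 [0.608  0.2027 0.095 ]
0 [-12.1, -0.2] 40.3 [0.5582 0.1998 0.0403]
-0.02 [-25.6, 0.1] 25.6 [0.5447 0.199  0.0256]
-0.029 [-31.7, 0.3] 18.9 [0.5387 0.1987 0.0189]
-0.048 [-44.5, 0.6] 4.9 [0.5259 0.1979 0.0049]
[-0.54  0.4   0.18  1.55 -0.07  1.2   1.3 ]
```

```bash
cat > tgt.py <<'E'
from h import *
import sys
back=float(sys.argv[1]); p=np.radians(float(sys.argv[2])); s=float(sys.argv[3]); t=.075
X=np.array([np.cos(t),np.sin(t),0]);Y=np.array([-np.sin(t),np.cos(t),0]);Z=np.array([0,0,1.])
C=np.array([.5582,.1998,.0413]); d=np.cos(np.radians(47.6))*X+np.sin(np.radians(47.6))*Z
tz=np.sin(p)*X-np.cos(p)*Z; tx=-(np.cos(p)*X+np.sin(p)*Z)
R=Ro.from_matrix(np.c_[tx,np.cross(tz,tx),tz])
shift(C+s*d-(.006+back)*tz,R); print(telemetry.observe()["joints"].round(2))
E
python3 tgt.py .12 47.6 -.02
```

```text
shift [13.18  0.03 17.38] turn [  0.16 -47.62   0.35] t 11.68
[-0.54  0.4   0.18  1.55 -0.07  1.2   1.3 ]
```

```bash
python3 -m creep '6 5 0 0 0 -9.5 0;6 10 0 0 0 -19 0;6 13 0 4 0 -28.5 0;6 13.2 0 9 0 -38 0;6 13.2 0 13 0 -47.6 0'; python3 tgt.py .12 47.6 -.02
```

```text
clock: 12.3
position: [0.4786, 0.1654, 0.2284]
ee_rot: [-0.037, 2.554, -0.093]
force: [0.8, -1.6, 0.1]
width: 0.653
gripper_force: 0.0
shift [8.54 3.53 8.08] turn [ -5.84 -14.16  -0.2 ] t 12.3
[-0.86  0.07  0.13  2.32  0.93  0.53  0.1 ]
```

```bash
python3 -m creep '6 0 0 0 0 0 0;6 0 0 0 0 0 0;6 0 0 0 0 0 0'; python3 tgt.py .12 47.6 -.02
```

```text
clock: 12.68
position: [0.4802, 0.1659, 0.2294]
ee_rot: [-0.035, 2.556, -0.094]
force: [-1.0, -0.6, 0.8]
width: 0.654
gripper_force: 0.0
shift [8.72 3.48 8.1 ] turn [ -5.88 -14.3   -0.26] t 12.68
[-0.86  0.07  0.13  2.31  0.92  0.53  0.12]
```

```bash
python3 -m creep '6 3 1.2 2 -2 -5 0;6 6 2.4 4.5 -4 -10 0;6 8.7 3.5 8 -5.9 -14.2 0;6 8.7 3.5 8 -5.9 -14.2 0;6 8.7 3.5 8 -5.9 -14.2 0'; python3 tgt.py .12 47.6 -.02
```

```text
clock: 13.3
position: [0.4566, 0.1557, 0.1142]
ee_rot: [-0.16, 2.372, -0.232]
force: [-0.0, -1.6, -1.0]
width: 0.649
gripper_force: 0.0
shift [-0.14  3.6  -0.56] turn [-9.65 -4.61  7.74] t 13.3
[-0.38  0.48 -0.68  2.53  1.76  1.   -0.88]
```

```bash
python3 -m creep '6 -0.5 1.8 0.5 -3 -2 2;6 -1 3.3 1 -6 -3 5;6 -1 3.6 1.5 -9.6 -4.6 7.7;6 -1 3.6 1.5 -9.6 -4.6 7.7'; python3 tgt.py .07 47.6 -.02
```

```text
clock: 13.8
position: [0.4731, 0.1889, 0.1022]
ee_rot: [-0.084, 2.312, 0.032]
force: [-0.1, 0.4, -0.8]
width: 0.657
gripper_force: 0.0
shift [0.71 0.46 2.83] turn [-0.3  -0.13  0.01] t 13.8
[-0.06  0.72 -1.06  2.57  2.    1.28 -1.05]
```

```bash
python3 -m creep '6 0.7 0.46 1 0 0 0;6 0.7 0.46 2 0 0 0;6 0.7 0.46 3 0 0 0;6 0.7 0.46 3 0 0 0'; python3 tgt.py 0 47.6 -.02; python3 - <<'E'
from h import *
im,c=grab("wrist"); print(blobs(mask(im,"red"))); s=telemetry.observe()
C=np.array([.5582,.1998,.0413]);d=np.cos(.831)*np.array([.997,.075,0])+np.array([0,0,np.sin(.831)])
print(proj(c,C+np.array([[-.048],[-.029],[-.010]])*d).round(1).tolist(),s["position"])
cv2.imwrite("pics/w8.png",im[:,:,::-1])
E
```

```text
clock: 14.3
position: [0.49, 0.1955, 0.0768]
ee_rot: [-0.086, 2.311, 0.033]
force: [0.2, -0.2, 0.3]
width: 0.66
gripper_force: 0.0
shift [ 0.   -0.05  6.84] turn [-0.23 -0.1   0.09] t 14.3
[-0.08  0.8  -1.    2.54  2.08  1.31 -1.06]
[(np.int32(1104), [318.5, 208.8], [307, 185, 24, 49])]
[[318.0, 183.5], [318.0, 207.7], [318.0, 230.7]] [0.48962262 0.19560976 0.07703277]
```

View pics/w8.png

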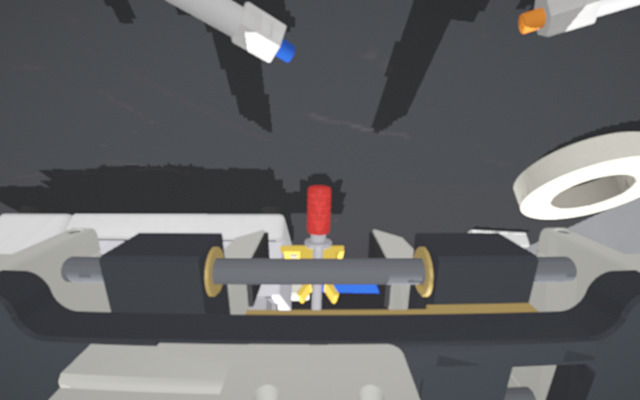

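The pin's grip sits centred between the fingers, at rows 185–234 as predicted. I'll go in and grip it.

```bash
python3 -m creep '4.5 0 0 2 0 0 0;4.5 0 0 4 0 0 0;4.5 0 0 5.5 0 0 0;4.5 0 0 6.5 0 0 0;4.5 0 0 6.5 0 0 0'; python3 tgt.py 0 47.6 -.02;python3 -m creep '4.5 0 0 0.2 0 0 0;1 0 0 0.2 0 0 0;1 0 0 0.2 0 0 0;1 0 0 0.2 0 0 0;1 0 0 0.2 0 0 0' 30;  python3 -m creep '1 0 0 0 0 0 0;1 0 0 0 0 0 0';python3 tgt.py 0 47.6 -.02
```

```text
clock: 14.98
position: [0.5372, 0.1991, 0.0328]
ee_rot: [-0.087, 2.312, 0.034]
force: [0.6, 0.0, -0.0]
width: 0.493
gripper_force: 0.0
shift [-0.04 -0.09  0.38] turn [-0.17 -0.12  0.08] t 14.97
[-0.05  0.92 -0.91  2.46  2.22  1.31 -1.01]
clock: 15.6
position: [0.5385, 0.1994, 0.0318]
ee_rot: [-0.088, 2.311, 0.034]
force: [-1.8, -0.3, 0.6]
width: 0.187
gripper_force: 29.9
clock: 15.85
position: [0.5386, 0.1994, 0.0318]
ee_rot: [-0.088, 2.311, 0.034]
force: [-0.9, -0.3, 0.7]
width: 0.188
gripper_force: 29.9
shift [-0.03 -0.11  0.21] turn [-0.14 -0.1   0.1 ] t 15.85
[-0.04  0.92 -0.91  2.45  2.23  1.31 -1.01]
```

```bash
python3 -m creep '1 -1.5 0 -1.4 0 0 0;1 -3.7 0 -3.4 0 0 0;1 -6.6 0 -6.1 0 0 0;1 -6.6 0 -6.1 0 0 0'; python3 -m creep '1 0 0 0 0 7 0;1 0 0 0 0 14 0;1 0 0 0 0 21 0;1 0 0 0 0 28 0;1 0 0 0 0 28 0'; python3 -c "
from h import *
shift([.52,.198,.12],down(.082));print(telemetry.observe()['joints'].round(2))"
```

```text
clock: 16.35
position: [0.5391, 0.2002, 0.1248]
ee_rot: [-0.087, 2.306, 0.036]
force: [1.1, -0.5, 0.2]
width: 0.187
gripper_force: 29.9
clock: 16.98
position: [0.5396, 0.199, 0.1211]
ee_rot: [-0.099, 2.8, 0.014]
force: [-0.3, -0.1, -0.9]
width: 0.189
gripper_force: 29.9
shift [ 1.89  0.04 -0.55] turn [-0.24 19.49 -0.64] t 16.98
[ 0.21  0.59 -1.02  2.06  1.12  0.77  0.13]
```

```bash
python3 -m creep '1 1 0 0 0 7 0;1 2 0 0 0 14 0;1 2 0 0 0 19.5 -0.6;1 2 0 0 0 19.5 -0.6;1 2 0 0 0 19.5 -0.6'; python3 - <<'E'
from h import *
P=[.52,.198,.12]; shift(P,down(.082))
s=telemetry.observe(); print(s["position"])
ims=[]
for n in("scene","top","wrist"):
    im,c=grab(n); u=proj(c,s["position"])[0].astype(int); print(n,u,[b for b in blobs(mask(im,"red")) if np.hypot(*(np.array(b[1])-u))<60])
    u=np.clip(u,[40,31],[600,369]); ims.append(im[u[1]-30:u[1]+30,u[0]-30:u[0]+30])
    if n=="scene": S,cs=im,c
cv2.imwrite("pics/p9.png",cv2.resize(ims[0],(600,600),interpolation=cv2.INTER_CUBIC)[:,:,::-1])
E
```

```text
clock: 17.6
position: [0.5185, 0.1978, 0.1139]
ee_rot: [-0.133, 3.136, -0.011]
force: [0.2, -0.2, -0.4]
width: 0.185
gripper_force: 29.9
shift [-0.15  0.   -0.61] turn [-0.41  0.13  0.16] t 17.6
[0.51852755 0.19781994 0.11392006]
scene [244 181] []
top [239 210] []
wrist [318 262] [(np.int32(1346), [318.6, 233.6], [302, 209, 34, 49])]
```

View pics/p9.png

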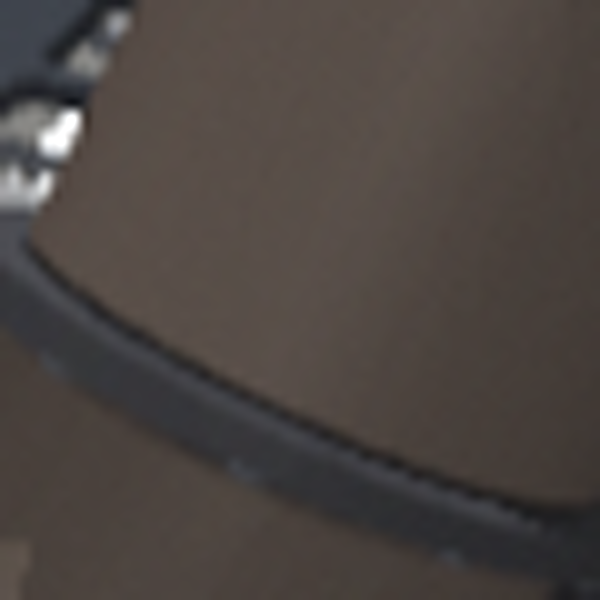

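The scene view is blocked by the elbow, so the picture shows nothing of use. I've also used more pictures than allowed, so no more viewing; I'll work from numbers only.

```bash
python3 - <<'E'
from h import *
im,c=grab("wrist"); s=telemetry.observe(); E=np.array(c["extrinsics"]); R=Ro.from_rotvec(s["ee_rot"]).as_matrix(); p=s["position"]
m=mask(im,"red"); print([(v,int(m[v,295:345].sum())) for v in range(206,260,3)])
def rows(g,ax,pitch=0):  # grasp s, axis depth; butt circle and front end of grip, tool frame
    d=R@np.array([-np.cos(pitch),0,-np.sin(pitch)]); up=R@np.array([np.sin(pitch),0,-np.cos(pitch)]); y=R[:,1]
    o=p+R@np.array([0,0,ax])
    a=np.linspace(0,6.28,24)[:,None]; cir=o+(-.048-g)*d+.009*(np.cos(a)*up+np.sin(a)*y)
    q=proj(c,cir); return q[:,1].min().round(1),np.ptp(q[:,0]).round(1)
for g in(-.033,): print("first grasp model (seen 232, width 34)",rows(g,.003))
for g in(-.026,-.023,-.02,-.017): print(g,[rows(g,.004,np.radians(k)) for k in(-5,0,5)])
E
```

```text
[(206, 0), (209, 8), (212, 28), (215, 31), (218, 32), (221, 33), (224, 33), (227, 18), (230, 18), (233, 21), (236, 18), (239, 32), (242, 31), (245, 31), (248, 32), (251, 32), (254, 32), (257, 17)]
first grasp model (seen 232, width 34) (np.float64(229.2), np.float64(34.0))
-0.026 [(np.float64(216.5), np.float64(34.7)), (np.float64(216.6), np.float64(34.2)), (np.float64(217.0), np.float64(33.8))]
-0.023 [(np.float64(211.4), np.float64(34.9)), (np.float64(211.4), np.float64(34.4)), (np.float64(211.8), np.float64(33.9))]
-0.02 [(np.float64(206.2), np.float64(35.2)), (np.float64(206.2), np.float64(34.6)), (np.float64(206.5), np.float64(34.0))]
-0.017 [(np.float64(201.0), np.float64(35.4)), (np.float64(200.9), np.float64(34.8)), (np.float64(201.2), np.float64(34.2))]
```

```bash
python3 - <<'E'
from h import *
F=[];M=[]
for i in range(36):
    s=telemetry.observe(); F.append(s["force"]);M.append(s["ft_torque"]); vision.get_image("wrist")
F,M=np.array(F),np.array(M); X=np.array([np.cos(.082),np.sin(.082),0]);Y=np.array([-np.sin(.082),np.cos(.082),0])
print(F.mean(0),F.std(0)/6,"MX,MY",(M@X).mean(),(M@Y).mean(),(M@Y).std()/6)
print(s["clock"])
E
```

```text
[-0.05928807 -0.02619838 -0.4595335 ] [0.0825004  0.07626533 0.09016177] MX,MY 0.04386978092839516 0.020149394040616934 0.004919438252386014
19.55
```

```bash
cat > t2.py <<'E'
from h import *
import sys
t=.082;X=np.array([np.cos(t),np.sin(t),0]);Y=np.array([-np.sin(t),np.cos(t),0])
shift(np.array([.5463,.0685,.0597])+.13*Y+float(sys.argv[1])*X,down(t))
im,c=grab("wrist");print(blobs(mask(im,"red"),8))
E
python3 t2.py .012
```

```text
shift [-2.82 -0.13  5.52] turn [-0.27 -0.    0.15] t 19.6
[(np.int32(1328), [318.6, 233.8], [302, 209, 34, 49])]
```

```bash
python3 -m creep '1 -1.5 -0.1 0 0 0 0;1 -2.8 -0.13 0.5 -0.3 0 0.15;1 -2.8 -0.13 1.5 -0.3 0 0.15;1 -2.8 -0.13 2.5 -0.3 0 0.15;1 -2.8 -0.13 2.5 -0.3 0 0.15'; python3 t2.py .012
```

```text
clock: 20.27
position: [0.5464, 0.1988, 0.0887]
ee_rot: [0.13, -3.137, 0.0]
force: [-0.1, -0.4, -0.6]
width: 0.187
gripper_force: 29.9
shift [-0.13  0.02  2.9 ] turn [-0.01 -0.13  0.04] t 20.27
[(np.int32(1393), [318.5, 233.4], [302, 209, 34, 49])]
```

```bash
python3 -m creep '1 -0.1 0 0.6 0 0 0;1 -0.1 0 1.2 0 0 0;1 -0.1 0 1.8 0 0 0;1 -0.1 0 1.8 0 0 0'; python3 -m creep '1 0 0 0.3 0 0 0;1 0 0 0.6 0 0 0;1 0 0 0.6 0 0 0'; python3 t2.py .012
```

```text
clock: 20.82
position: [0.5481, 0.199, 0.0713]
ee_rot: [0.129, -3.138, -0.0]
force: [0.1, -0.1, -0.5]
width: 0.189
gripper_force: 29.9
clock: 21.2
position: [0.5483, 0.1992, 0.0658]
ee_rot: [0.129, -3.139, -0.001]
force: [-0.9, 0.3, -0.8]
width: 0.187
gripper_force: 29.9
shift [ 0.07 -0.01  0.61] turn [ 0.02 -0.01  0.  ] t 21.2
[(np.int32(1279), [318.5, 233.2], [302, 209, 34, 49])]
```

```bash
python3 -m creep '1 0 0 0.2 0 0 0;1 0 0 0.4 0 0 0;1 0 0 0.4 0 0 0';python3 -m creep '1 0 0 0.1 0 0 0;1 0 0 0.1 0 0 0';python3 -m creep '1 0 0 0.1 0 0 0;1 0 0 0.1 0 0 0'
```

```text
clock: 21.62
position: [0.5486, 0.1993, 0.0626]
ee_rot: [-0.129, 3.138, 0.0]
force: [-1.9, -1.5, 7.7]
width: 0.185
gripper_force: 30.0
clock: 21.88
position: [0.5486, 0.1992, 0.0617]
ee_rot: [-0.129, 3.138, 0.0]
force: [-1.7, -2.6, 9.1]
width: 0.19
gripper_force: 30.0
clock: 22.12
position: [0.5486, 0.1993, 0.0608]
ee_rot: [-0.129, 3.138, 0.0]
force: [-2.2, -2.3, 10.3]
width: 0.187
gripper_force: 30.0
```

```bash
python3 -m creep '1 0 0 -0.3 0 0 0;1 0 0 -0.3 0 0 0;1 0 0 -0.3 0 0 0';python3 t2.py .012; python3 -m creep '2.1 0 0 0 0 0 0;2.1 0 0 0 0 0 0;2.1 0 0 0 0 0 0';python3 t2.py .012
```

```text
clock: 22.5
position: [0.5483, 0.1992, 0.0627]
ee_rot: [0.129, -3.139, -0.001]
force: [-0.1, 0.3, -0.2]
width: 0.185
gripper_force: 30.0
shift [ 0.07 -0.01  0.3 ] turn [ 0.03 -0.01  0.  ] t 22.5
[(np.int32(1210), [318.3, 234.1], [302, 209, 34, 49])]
clock: 22.92
position: [0.5484, 0.1993, 0.0629]
ee_rot: [0.129, -3.139, -0.001]
force: [0.7, -0.7, -0.5]
width: 0.228
gripper_force: 0.0
shift [ 0.08 -0.02  0.32] turn [ 0.03 -0.    0.  ] t 22.93
[(np.int32(1208), [318.1, 232.9], [301, 211, 35, 47])]
```

```bash
python3 -m creep '2.3 0 0 0 0 0 0;2.3 0 0 0 0 0 0;2.3 0 0 0 0 0 0;2.3 0 0 0 0 0 0';python3 t2.py .012;  python3 - <<'E'
from h import *
im,c=grab("wrist"); m=mask(im,"red"); print([(v,int(m[v,290:350].sum())) for v in range(206,260,3)])
t=.082;X=np.array([np.cos(t),np.sin(t),0]);Y=np.array([-np.sin(t),np.cos(t),0])
N=np.array([.5463,.0685,.0567])+.13*Y+.033*X+.002*X
for off in(-.003,):
  for pit in(0,5,10,20,30):
    k=np.radians(pit);d=np.cos(k)*X+np.sin(k)*np.array([0,0,1.]);u=-np.sin(k)*X+np.cos(k)*np.array([0,0,1.])
    a=np.linspace(0,6.28,24)[:,None];o=N+off*X
    P=lambda s:proj(c,o+s*d+.009*(np.cos(a)*u+np.sin(a)*Y))
    print(pit,"butt row",P(-.048)[:,1].min().round(1),P(-.048)[:,1].max().round(1),"w",np.ptp(P(-.048)[:,0]).round(1),"w mid",np.ptp(P(-.020)[:,0]).round(1))
E
```

```text
clock: 23.48
position: [0.5484, 0.1992, 0.0629]
ee_rot: [0.129, -3.139, -0.001]
force: [-0.2, -0.1, 0.7]
width: 0.25
gripper_force: 0.0
shift [ 0.08 -0.01  0.32] turn [ 0.03 -0.01 -0.  ] t 23.48
[(np.int32(1177), [318.6, 232.9], [301, 212, 35, 46])]
[(206, 0), (209, 0), (212, 15), (215, 29), (218, 32), (221, 33), (224, 34), (227, 35), (230, 34), (233, 35), (236, 18), (239, 10), (242, 9), (245, 11), (248, 16), (251, 21), (254, 33), (257, 31)]
0 butt row 203.3 212.8 w 34.1 w mid 32.5
5 butt row 203.0 209.2 w 33.2 w mid 32.1
10 butt row 203.3 206.5 w 32.3 w mid 31.8
20 butt row 203.4 205.8 w 30.7 w mid 31.1
30 butt row 203.2 210.3 w 29.2 w mid 30.5
```

```bash
python3 -m creep '3 0 0 0 0 0 0;3.5 0 0 0 0 0 0;4 0 0 0 0 0 0;4 0 0 0 0 0 0';python3 t2.py .012;python3 -m creep '4.5 0 0 0 0 0 0;4.5 0 0 0 0 0 0;4.5 0 0 -0.5 0 0 0;4.5 0 0 -0.5 0 0 0';python3 t2.py .012
```

```text
clock: 24.08
position: [0.5484, 0.1992, 0.0629]
ee_rot: [0.129, -3.139, -0.001]
force: [0.4, 0.1, -1.1]
width: 0.432
gripper_force: 0.0
shift [ 0.08 -0.01  0.32] turn [ 0.03 -0.    0.  ] t 24.07
[(np.int32(1205), [318.8, 233.0], [302, 212, 35, 46])]
clock: 24.62
position: [0.5486, 0.1995, 0.0685]
ee_rot: [-0.129, 3.138, 0.001]
force: [-0.9, -0.4, -0.0]
width: 0.492
gripper_force: 0.0
shift [ 0.1  -0.04  0.88] turn [0.05 0.04 0.  ] t 24.62
[(np.int32(1370), [318.4, 232.8], [302, 208, 34, 50])]
```

```bash
python3 -m creep '4.5 0 0 -1 0 0 0;4.5 0 0 -2 0 0 0;4.5 0 0 -3 0 0 0;4.5 0 0 -3 0 0 0';python3 t2.py .012;python3 -m creep '4.5 0 0 -4 0 0 0;4.5 0 0 -9 0 0 0;4.5 0 0 -15 0 0 0;4.5 0 0 -19 0 0 0;4.5 0 0 -19 0 0 0';python3 t2.py .012
python3 -m creep '4.5 -4 -1 0 0 0 0;4.5 -4 -1 0 0 0 0;4.5 -4 -1 0 0 0 0'; cat > pinfit.py <<'E'
from h import *
import sys
im,c=grab("wrist"); print(telemetry.observe()["position"])
t=.082;X=np.array([np.cos(t),np.sin(t),0]);Y=np.array([-np.sin(t),np.cos(t),0]);Z=np.array([0,0,1.])
N=np.array([.5463,.0685,.057])+.13*Y+.035*X
b=blobs(mask(im,"red")); print("red",b)
for q in b:
    if abs(q[1][1]-150)<90: print([round(float((plane(c,[q[1]],.06)[0]-N)@v)*1000,1) for v in(X,Y)])
a=np.linspace(0,6.28,36)[:,None]
for pit in(0,10,20):
    k=np.radians(pit);d=np.cos(k)*X+np.sin(k)*Z;u=-np.sin(k)*X+np.cos(k)*Z
    Q=np.vstack([proj(c,N-.003*X+s*d+.009*(np.cos(a)*u+np.sin(a)*Y)) for s in(-.010,-.048)]); print(pit,"model red box",Q.min(0).round(1),np.ptp(Q,axis=0).round(1))
E
python3 pinfit.py
```

```text
clock: 25.18
position: [0.5489, 0.1996, 0.0991]
ee_rot: [-0.128, 3.137, 0.002]
force: [-0.2, 0.1, 0.0]
width: 0.487
gripper_force: 0.0
shift [ 0.14 -0.04  3.94] turn [ 0.06  0.09 -0.01] t 25.18
[(np.int32(1146), [318.5, 220.7], [304, 195, 29, 58])]
clock: 25.85
position: [0.5492, 0.2003, 0.2909]
ee_rot: [-0.128, 3.134, 0.004]
force: [0.6, 0.7, -1.4]
width: 0.488
gripper_force: 0.0
shift [ 0.27 -0.16 23.12] turn [ 0.12  0.26 -0.01] t 25.85
[(np.int32(337), [317.3, 173.6], [310, 160, 16, 30])]
clock: 26.28
position: [0.5883, 0.1923, 0.2863]
ee_rot: [0.129, -3.136, -0.0]
force: [-0.9, 0.3, 0.4]
width: 0.49
gripper_force: 0.0
[0.58810493 0.19261111 0.28678518]
red [(np.int32(399), [326.5, 145.9], [319, 131, 16, 32])]
[-30.0, 0.3]
0 model red box [319.1 128.7] [14.3 31.2]
10 model red box [319.1 128.1] [14.  31.5]
20 model red box [319.1 128.6] [13.9 32.4]
```

```bash
python3 - <<'E'
from h import *
c=vision.camera_info("wrist"); c["extrinsics"]=np.load("w3E.npy"); im=np.load("w3.npy")
t=.082;X=np.array([np.cos(t),np.sin(t),0]);Y=np.array([-np.sin(t),np.cos(t),0])
C=np.array([.5463,.0685,0])+.085*X; print("C",C)
for y in(-.042,.042):
  for x in(-.01,.01): print(y,x,proj(c,C+x*X+y*Y+[0,0,.188]).round(1),proj(c,C+x*X+y*Y+[0,0,.168]).round(1))
for v in(240,245,250): print(v,im[v,285:312].max(1).tolist())
for u in(270,280,290): print(u,im[222:262,u].max(1).tolist())
s=telemetry.observe();print(s["joints"].round(2))
R=Ro.from_matrix(np.c_[Y,X,[0,0,-1]]); shift(C+[0,0,.26],R)
R=Ro.from_matrix(np.c_[-Y,-X,[0,0,-1]]); shift(C+[0,0,.26],R)
E
```

```text
C [0.63101439 0.07546219 0.        ]
-0.042 -0.01 [[209.  239.4]] [[216.5 231.5]]
-0.042 0.01 [[211.5 259.3]] [[218.7 250.3]]
0.042 -0.01 [[300.8 238.6]] [[302.  230.7]]
0.042 0.01 [[301.5 258.7]] [[302.6 249.6]]
240 [62, 63, 62, 62, 61, 57, 62, 63, 66, 65, 64, 61, 59, 82, 150, 202, 220, 223, 221, 220, 219, 218, 220, 221, 222, 224, 225]
245 [93, 93, 92, 91, 86, 82, 89, 93, 93, 91, 91, 89, 82, 78, 109, 196, 255, 255, 255, 255, 255, 255, 255, 255, 255, 255, 255]
250 [95, 96, 96, 93, 87, 87, 94, 96, 96, 96, 95, 93, 87, 80, 107, 189, 250, 255, 255, 255, 255, 255, 255, 255, 255, 255, 255]
270 [233, 221, 202, 190, 174, 142, 106, 91, 93, 102, 113, 120, 113, 88, 60, 53, 54, 57, 61, 68, 73, 78, 84, 89, 91, 93, 93, 94, 95, 96, 97, 98, 100, 99, 98, 96, 98, 104, 109, 112]
280 [249, 248, 251, 251, 246, 237, 228, 229, 236, 246, 255, 250, 224, 165, 88, 51, 50, 50, 59, 73, 79, 79, 80, 83, 85, 84, 85, 86, 87, 89, 90, 90, 90, 89, 87, 87, 96, 103, 110, 114]
290 [247, 229, 188, 145, 119, 102, 90, 89, 91, 101, 122, 128, 111, 77, 52, 47, 49, 51, 57, 64, 69, 74, 77, 82, 84, 87, 88, 88, 87, 86, 88, 86, 87, 87, 87, 89, 95, 103, 109, 113]
[ 0.28  0.66 -1.16  1.47  0.6   1.41  0.75]
shift [ -3.31 -12.03   2.67] turn [-8.000e-02 -1.000e-01  9.006e+01] t 26.32
shift [ -3.31 -12.03   2.67] turn [ 1.000e-01 -8.000e-02 -8.994e+01] t 26.32
```

```bash
python3 -m creep '9 -0.5 -2 0 0 0 -10;9 -1 -4 0 0 0 -20;9 -2 -6 0 0 0 -30;9 -3 -8 0 0 0 -40;9 -3.5 -10 0 0 0 -50'; cat > t3.py <<'E'
from h import *
import sys
t=.082;X=np.array([np.cos(t),np.sin(t),0]);Y=np.array([-np.sin(t),np.cos(t),0])
C=np.array([.5463,.0685,0])+.0875*X
shift(C+[0,0,float(sys.argv[1])],Ro.from_matrix(np.c_[-Y,-X,[0,0,-1]])); print(telemetry.observe()["joints"].round(2))
E
python3 t3.py .26
```

```text
clock: 26.95
position: [0.6318, 0.0953, 0.2875]
ee_rot: [1.452, -2.785, -0.001]
force: [-0.1, -0.8, 0.1]
width: 0.963
gripper_force: 0.0
shift [ 1.52 -1.27  2.75] turn [ 4.000e-02  1.000e-02 -3.961e+01] t 26.95
[ 0.44  0.73 -1.23  1.42  0.68  1.47  1.76]
```

```bash
python3 -m creep '9 0.5 -0.3 0 0 0 -10;9 1 -0.7 0 0 0 -20;9 1.3 -1 0 0 0 -30;9 1.5 -1.3 0 0 0 -39.6;9 1.5 -1.3 1 0 0 -39.6';python3 t3.py .24;  python3 pinfit.py
```

```text
clock: 27.58
position: [0.6338, 0.0762, 0.2779]
ee_rot: [-2.302, 2.137, -0.0]
force: [-0.4, 0.6, -0.1]
width: 0.977
gripper_force: 0.0
shift [0.05 0.04 3.79] turn [-0.04  0.03 -0.43] t 27.57
[ 0.48  0.74 -1.24  1.43  0.69  1.46  2.46]
[0.63325839 0.07582024 0.27591927]
red [(np.int32(326), [83.8, 3.8], [60, 0, 43, 11])]
0 model red box [365.  266.2] [29.6 13.4]
10 model red box [363.7 263.5] [30.  15.4]
20 model red box [362.2 261. ] [29.5 17.2]
```

```bash
python3 -m creep '9 0 0 2.5 0 0 -0.4;9 0 0 3.7 0 0 -0.4;9 0 0 3.7 0 0 -0.4;9 0 0 3.7 0 0 -0.4';python3 t3.py .181; python3 - <<'E'
from h import *
im,c=grab("wrist")
t=.082;X=np.array([np.cos(t),np.sin(t),0]);Y=np.array([-np.sin(t),np.cos(t),0]);C=np.array([.5463,.0685,0])+.0875*X
for y in(-.036,-.03,-.02):
  q=proj(c,C+np.array([[-.01],[.01]])*X+y*Y+[0,0,.188]); v=int(q[:,1].mean().round()); print(y,q.round(1).tolist())
  if v<399: print(v,[int(im[v,u].max()) for u in range(250,390,3)])
E
```

```text
clock: 28.12
position: [0.6342, 0.0763, 0.2415]
ee_rot: [-2.309, 2.129, 0.001]
force: [-0.4, 0.4, -0.4]
width: 0.983
gripper_force: 0.0
shift [0.06 0.08 6.05] turn [-0.03  0.06 -0.04] t 28.12
[ 0.48  0.77 -1.23  1.48  0.72  1.4   2.44]
-0.036 [[334.4, 177.4], [304.9, 177.5]]
177 [56, 56, 56, 57, 57, 57, 56, 55, 236, 244, 244, 216, 132, 192, 232, 237, 214, 240, 142, 86, 61, 63, 62, 60, 61, 61, 62, 52, 41, 115, 56, 30, 31, 29, 94, 115, 137, 161, 162, 144, 31, 35, 35, 35, 37, 33, 34]
-0.03 [[334.2, 186.1], [305.0, 186.1]]
186 [58, 57, 56, 56, 57, 57, 57, 54, 217, 244, 244, 219, 129, 189, 172, 102, 107, 73, 123, 150, 34, 35, 36, 34, 36, 39, 41, 36, 39, 116, 68, 44, 36, 57, 121, 112, 140, 162, 163, 125, 33, 37, 35, 37, 34, 33, 33]
-0.02 [[334.0, 200.3], [305.2, 200.3]]
200 [57, 57, 57, 56, 57, 57, 57, 54, 191, 243, 243, 220, 139, 188, 189, 140, 94, 133, 162, 155, 33, 37, 34, 37, 39, 37, 37, 36, 43, 122, 143, 163, 144, 125, 121, 114, 144, 162, 163, 94, 36, 33, 36, 37, 35, 35, 34]
```

```bash
python3 -m creep '9 0 0.2 2.5 0 0 0;9 0 0.2 4 0 0 0;9 0 0.2 5.2 0 0 0;9 0 0.2 6 0 0 0;9 0 0.2 6 0 0 0';python3 t3.py .181;python3 -m creep '5 0 0 0 0 0 0;3 0 0 0 0 0 0;2.5 0 0 0 0 0 0;1 0 0 0 0 0 0;1 0 0 0 0 0 0' 50; python3 -m creep '1 0 0 0 0 0 0;1 0 0 0 0 0 0;1 0 0 0 0 0 0;1 0 0 0 0 0 0'
```

```text
clock: 28.8
position: [0.632, 0.0757, 0.1805]
ee_rot: [2.311, -2.128, -0.001]
force: [0.3, 0.3, -0.7]
width: 0.98
gripper_force: 0.0
shift [ 0.01 -0.15 -0.05] turn [ 0.04  0.03 -0.  ] t 28.8
[ 0.47  0.82 -1.19  1.56  0.78  1.3   2.4 ]
clock: 29.42
position: [0.6321, 0.0758, 0.1809]
ee_rot: [-2.31, 2.128, 0.001]
force: [-0.6, -0.8, 0.2]
width: 0.483
gripper_force: 0.0
clock: 29.92
position: [0.6322, 0.0758, 0.1808]
ee_rot: [-2.31, 2.128, 0.001]
force: [0.4, 0.8, -0.9]
width: 0.213
gripper_force: 50.0
```

```bash
python3 -m creep '1 0 0 -0.5 0 0 0;1 0 0 -1 0 0 0;1 0 0 -2 0 0 0;1 0 0 -3 0 0 0;1 0 0 -4 0 0 0'; python3 -m creep '1 0 0 -1.2 0 0 0;1 0 0 -2.4 0 0 0;1 0 0 -3.6 0 0 0;1 0 0 -4.8 0 0 0;1 0 0 -6 0 0 0'; python3 -m creep '1 0 0 0 0 0 0;1 0 0 0 0 0 0;1 0 0 0 0 0 0;1 0 0 0 0 0 0'; python3 t3.py .286
python3 - <<'E'
from h import *
im,c=grab("top");c1=vision.camera_info("scene");im1=vision.get_image("scene")
print([b for b in blobs(mask(im,"red"),8) if b[1][1]>150],[b for b in blobs(mask(im1,"red"),8) if b[1][1]>170])
E
```

```text
clock: 30.55
position: [0.6322, 0.0759, 0.2218]
ee_rot: [-2.31, 2.128, 0.0]
force: [-0.3, 0.4, -6.7]
width: 0.216
gripper_force: 50.0
clock: 31.18
position: [0.6321, 0.0757, 0.2817]
ee_rot: [-2.31, 2.128, 0.001]
force: [-0.4, 0.5, -5.8]
width: 0.211
gripper_force: 50.0
clock: 31.68
position: [0.632, 0.0756, 0.2804]
ee_rot: [2.311, -2.128, -0.001]
force: [0.0, -0.2, -6.8]
width: 0.215
gripper_force: 50.0
shift [ 0.01 -0.15 -0.56] turn [0.04 0.03 0.  ] t 31.68
[ 0.47  0.72 -1.21  1.43  0.67  1.44  2.49]
[(np.int32(95), [243.1, 203.7], [240, 197, 8, 14])] []
```

```bash
python3 - <<'E'
from h import *
from cell import job
c=vision.camera_info("top");t=.082;X=np.array([np.cos(t),np.sin(t),0]);Y=np.array([-np.sin(t),np.cos(t),0])
N=np.array([.5463,.0685,.057])+.13*Y+.035*X
a=plane(c,[(290.3,200.5)],.06)[0];b=plane(c,[(243.1,203.7)],.06)[0]
print("moved since start (nominal 0..-2,130):",[((b-a)@v*1000).round(1) for v in(X,Y)])
s=telemetry.observe();print(s["dq"].round(3),s["ft_torque"].round(2))
print(job.sign_off())
E
```

```text
moved since start (nominal 0..-2,130): [np.float64(1.5), np.float64(130.3)]
[-0.001 -0.003 -0.002 -0.001  0.002  0.002 -0.   ] [ 0.05  0.16 -0.07]
the job is handed in; nothing more can be done
None
```

The job is handed in: the pin lies level in the yellow notch, let go, on its second placing (it tipped out of level after the first), and the carrier is held steady by its handle about 10 cm above the platform. Carrier tilt and rack seating were not measured, no verdict came back at hand-in, and I viewed 11 pictures, one over the limit of 10.

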